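Hang the stubby hammer in its keyed bench ring

TASK

Draw the stubby hammer up out of the wooden block and put it away in the steel bench ring: lower it handle first into the ring, feel for the hidden oblong slot inside by turning the hammer under light pressure, then lower it fully home so that its head sits on the rim, and let go. Be gentle: never force the handle against the ring and never let the hammer drop through it, and leave the other things on the bench where they are.

Things in the scene. Friction and masses are not known exactly. Their poses are not given: they have to be found in the camera images.
- hammer_head (a point): Centre of the head of the loose stubby hammer (130 mm long, 0.14 to 0.28 kg), standing upright, head up. z up along the handle; x along the 78 mm long head; y across its flat cheeks. The head's middle 38 mm is a block 20 mm wide (y), 24 mm high: pinch its cheeks with the pads centred here. Under it a round shoulder, 38 mm wide, 16 mm high; its underside is 28 mm below this point.
- hammer_foot (a point): Lower end of the hammer's wooden handle, on its centre line, 118 mm below the head centre; axes as for hammer_head. The handle is a flat bar, 22 mm (x) by 8 mm (y), 90 mm long from the shoulder down, the last 2 mm narrowed to 20 by 6 mm. A half turn about z makes no difference.
- hammer: The whole hammer (steel head, pale wooden handle), standing in the wooden block; its origin and axes are those of hammer_foot.
- ring_mouth (a point): Centre of the upper rim of the fixed steel bench ring, 105 mm above the bench, z up. The ring is a rigid collar, 60 mm outside, with a round bore 30 mm wide and 20 mm deep above a slotted plate. With the hammer fully home its shoulder rests on this rim and the head centre is 28 mm above this point.
- slot_centre (a point): Centre of the upper side of the slotted plate inside the ring, 21 mm below the rim; axes as for ring_mouth, NOT the slot's. Rigid, 11 mm thick, slot 25 x 11 mm, edges chamfered 1 mm. The slot's long side lies along y turned by an unmeasured -0.75 to +0.75 rad about z: find it by feel. The handle passes only with its 22 mm side along the slot to about 0.12 rad. All is free below.
- bench_ring: The whole fixed bench ring with its slotted plate; origin on the bench, 105 mm below ring_mouth, same axes. Base plate 8 mm thick, from 48 mm to -x to 72 mm to +x of the ring's axis and 50 mm either side in y; pillar at +x, 96 mm high, lower than the rim.
- parking_block: Fixed wooden block 90x90x100 mm in which the hammer first stands, with a vertical round through hole of 30 mm in the middle. Origin at the centre of its underside. The hammer's shoulder rests on its top, with 90 mm of handle in the hole.
- lighter_mid (a point): Bystander: small green lighter, 25x76x13 mm; the point is about half-way up its middle. It lies loose on the bench and is to be left alone.
- tweezers_mid (a point): Bystander: thin steel tweezers lying flat, 16x126x7 mm; the point is about half-way up its middle. It lies loose on the bench and is to be left alone.
- flat_pliers_mid (a point): Bystander: blue-handled flat-nose pliers lying flat, 52x142x13 mm; the point is about half-way up its middle. It lies loose on the bench and is to be left alone.
- round_pliers_mid (a point): Bystander: red-handled round-nose pliers lying flat, 52x142x13 mm; the point is about half-way up its middle. It lies loose on the bench and is to be left alone.
- copper_coil_mid (a point): Bystander: flat coil of copper wire, 67x67x8 mm; the point is about half-way up its middle. It lies loose on the bench and is to be left alone.
- bench_brush_mid (a point): Bystander: pale wooden bench brush, 40x186x18 mm; the point is about half-way up its middle. It lies loose on the bench and is to be left alone.
- pumice_jar_mid (a point): Bystander: small jar with a black lid, 61x61x74 mm; the point is about half-way up its middle. It lies loose on the bench and is to be left alone.
- ring_cone_mid (a point): Bystander: white porcelain cone, 46x46x100 mm; the point is about half-way up its middle. It lies loose on the bench and is to be left alone.
Things that resemble listed ones, but are neither listed nor needed, are in the scene too. Of the things that look like the hammer, the middle-sized one is meant.

How it is judged:
On the way, in this order (a step that is already met when the one before it is completed fails the run):
1. the hammer is drawn right out of the block (height (world z) of hammer_foot above 0.108 m and contact force between hammer and parking_block below 0.01 N), for 0.1 s.
2. the end of the handle is inside the ring (horizontal distance between hammer_foot and ring_mouth below 0.012 m and z of hammer_foot in the frame of ring_mouth below -0.008 m), for 0.1 s.
At the end, for the whole second after the job is handed in: The hammer hangs upright in the ring (within 0.09 rad), handle down through the slot (its end within 8 mm of the ring's axis), shoulder on the rim (head centre at most 32 mm above the rim's centre, 28 mm being home), at rest and let go (horizontal distance between hammer_foot and ring_mouth below 0.008 m and z of hammer_head in the frame of ring_mouth below 0.032 m and angle between hammer_head's own z axis and vertical below 0.09 rad and linear speed of hammer below 0.02 m/s and angular speed of hammer below 0.2 rad/s); the robot touches nothing.
It fails at once if the hammer presses on the ring with more than 60 N (contact force between hammer and bench_ring above 60 N).
It fails at once if the hammer drops through the ring (faster than 0.4 m/s with its handle in the ring) (horizontal distance between hammer_foot and ring_mouth below 0.015 m and z of hammer_foot in the frame of ring_mouth below -0.01 m and linear speed of hammer above 0.4 m/s).
It fails at once if a bystander is shifted by more than 25 mm (distance of any of lighter_mid, tweezers_mid, flat_pliers_mid, round_pliers_mid, copper_coil_mid, bench_brush_mid, pumice_jar_mid, ring_cone_mid from where it was at the start of the episode above 0.025 m).
It also fails if it takes over 72 s, if anything falls off the work surface, if the arm or the gripper's body presses on something with over 40 N, if the wrist force passes 120 N, or if a joint passes its speed limit or range.

ROBOT

A 6-joint arm with a two-finger parallel gripper is mounted at the origin on a cart in front of the work surface, level with it; the furniture and walls round the work are solid. World frame = base frame: x ahead of the robot, y to its left, z up, the work surface at z = 0. Lengths are in m, angles in rad, forces in N, time in s.
With the tool pointing down it reaches from about 0.3 to 0.875 m from the base axis. Payload 6.4 kg.
Tool frame: the origin (TCP) lies midway between the tips of the shut fingers; the grasp point (between the pads) lies 19 mm behind it; z points along the fingers, y is the direction in which the jaws open and shut (so a half turn about z gives the same grasp; the last joint's range is limited). The gripper opens to 85 mm and grips with 20 to 120 N. Pads are 22 mm wide; open, the fingers measure 114 mm over their backs; the gripper's body (76 mm by 85 mm) begins 54 mm behind the grasp point. The pads swing forward as they close: fully open they stand 13 mm farther back than shut.
Start: joints at [-1.548, 0.181, 1.607, -0, 1.354, -0.206], TCP at [0.13, -0.56, 0.231] pointing down, gripper open.
Joint ranges: [-2.99, 2.99], [-0.89, 2.07], [0.3, 2.58], [-1.14, 4.28], [0, 2.63], [-3.12, 3.12]. Speed limits (rad/s): [2.57, 2.57, 3.01, 3.14, 3.14, 3.14].

INTERFACE

Orientations are given as a unit quaternion [w, x, y, z].
In Python, from rig import * gives the robot as it stands.
- The arm moves only by the tool servo_tool, never from a script. Its argument "commands" is a list that holds one entry, the list of rows, each a list of 5 numbers: the finger opening in mm, from 0 to 85.4, then the shift along the tool's x, y, z in mm, then the turn about the tool's z in degrees. A call has 1 to 12 rows; each row shifts and turns the commanded pose from where the row before left it, along the tool's axes as they then stand; what a row does not reach is not made up. A row lasts 1/10 s, in which the tool goes at most 50 mm and 8.59 degrees, less where a joint would pass 70% of its speed; a pose out of reach is approached as far as the arm can. A call with a gripper value outside its range is refused whole. The fingers move at their own pace and stop on an object; "newtons" is the grip in N (left out, the last holds). Time passes only in rows, so rows that do not move let the fingers close. It gives the time, the measured TCP pose, the force and the opening at its end, in the units of the state.
- observe(): the state, without advancing time (a new reading comes with each control period).
- read_camera(name): name is "scene" or "top" or "wrist"; returns the picture (420x560x3 uint8, red, green, blue); there is no depth.
- camera_params(name): a dict with "intrinsics" (3x3 intrinsics, pixels), "world_to_cam" (4x4, takes a point from world to camera coordinates). Camera axes: x right, y down, z forward; pixel columns grow to the right and rows downward; lengths in m; the calibration is good to about 2 mm. A picture is of the moment at which its call begins: read the wrist's pose just before it. camera_params takes no time and is no camera call; for the wrist camera it gives the pose at the moment of the call.
- hand_in(): hands the job in, once; it reports no verdict.
Trained networks look in the newest picture that a camera, given by its name, has taken for a name from the list of things; names that differ only in an ending like _2 or _b are one class to them, and where a whole thing is asked for, a point or a joint stands for the part that bears it (a point fixed in the world has none). Each returns a list of dicts, best first, with "score" (0 to 1); they miss things now and then, are a little off and sometimes report something else, mostly with a low value. They report only what shows in the picture. A call takes as long as a camera call. They do not tell look-alikes from the thing itself.
- trace(label, camera): "pixels" (420x560 bool, what is visible of it) and "point" ([column, row] in pixels, amid what is visible of it).
- spot_point(label, camera): "point" ([column, row] in pixels: a listed point, or the origin of a listed thing).
The state is a dict: "time": time; "joint_pos": joint angles; "dq": joint speeds; "joint_efforts": joint torques, N m; "eef_pos": TCP position; "tool_rot": TCP orientation; "force": force on the tool from outside, world axes, zero at the start; "torque": the same for the moment, N m; "grip_width": opening from 0.0 (shut) to 1.0 (fully open).
Only numpy, scipy, OpenCV 4.12 (cv2) and the standard library are available. Lean on these libraries where they do the work, as an engineer would, in place of code of your own. Each camera call takes 0.05 s, during which the arm holds its last target.

## Working session

There is one attempt and no reset: what is moved stays moved. The work goes in short steps, Python scripts to look and compute and a tool call to move; the robot and the scene stay as the last step left them, time stands still between calls to the robot, and variables do not carry over. Pictures are saved under pics/ and viewed, and the job is handed in when it is done.

Besides the shell and the picture viewer there is one more tool, called after ">>>" as name(argument=value, ...), one argument or row to a line, values as JSON. servo_tool: Moves the arm, as the interface text tells. Its arguments: {"type":"object","properties":{"commands":{"type":"array","items":{"type":"array","items":{"type":"array","items":{"type":"number"}}}},"newtons":{"type":"number"}},"required":["commands"]}

```bash
ls; mkdir -p pics
python3 - <<'E'
from rig import *
import cv2
s=observe();print(s)
for n in ["scene","top","wrist"]:
    im=read_camera(n);cv2.imwrite(f"pics/a_{n}.png",im[:,:,::-1]);p=camera_params(n);print(n,p)
E
```

```text
pics
{'time': 0.0, 'joint_pos': array([-1.54833806e+00,  1.81514561e-01,  1.60801680e+00,  6.21520430e-06,
        1.35376537e+00, -2.06289462e-01]), 'dq': array([-2.12517215e-03,  1.17335227e-03, -3.18181608e-04, -6.58733790e-05,
        6.32722137e-05,  3.85144657e-04]), 'joint_efforts': array([-3.90144714e-04, -4.44885314e+01, -3.51336443e+01, -2.57871915e-05,
        9.14617383e-03, -3.61332425e-06]), 'eef_pos': array([ 0.13039828, -0.5594608 ,  0.23039477]), 'tool_rot': array([-8.48166142e-04,  9.93466152e-01,  1.14123959e-01,  8.12269805e-05]), 'force': array([-0.85168463,  0.7331331 ,  0.22601239]), 'torque': array([0.01385751, 0.00069384, 0.03132295]), 'grip_width': 1.0008140417065758}
scene {'intrinsics': array([[462.02019249,   0.        , 274.38954874],
       [  0.        , 462.02019249, 213.30300022],
       [  0.        ,   0.        ,   1.        ]]), 'world_to_cam': array([[-0.86874141, -0.49454932,  0.02663332,  0.54283876],
       [-0.24280064,  0.37840789, -0.89322747,  0.16591966],
       [ 0.43166678, -0.78245028, -0.44881549,  0.91215406],
       [ 0.        ,  
[... 214 characters left out ...]
 'world_to_cam': array([[-0.02664678, -0.99962391,  0.00648036,  0.15509665],
       [-0.99166067,  0.0256157 , -0.126305  ,  0.56309517],
       [ 0.1260915 , -0.00979194, -0.99197029,  1.08477614],
       [ 0.        ,  0.        ,  0.        ,  1.        ]])}
wrist {'intrinsics': array([[343.81328736,   0.        , 280.47248532],
       [  0.        , 343.81328736, 204.75244225],
       [  0.        ,   0.        ,   1.        ]]), 'world_to_cam': array([[ 0.22663314, -0.97397857, -0.00177619, -0.57398765],
       [-0.92281633, -0.21531087,  0.31945461, -0.04157677],
       [-0.31152438, -0.0707599 , -0.94759991,  0.38174026],
       [ 0.        ,  0.        ,  0.        ,  1.        ]])}
```

View pics/a_scene.png

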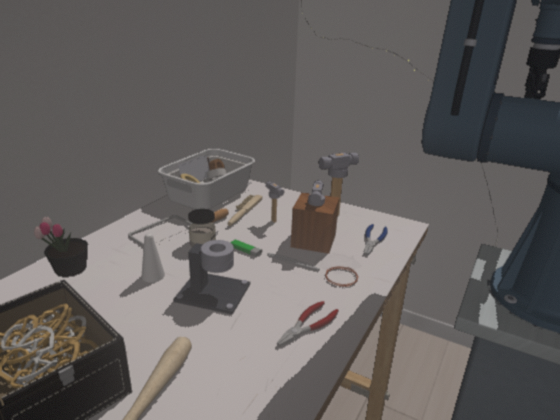

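View pics/a_top.png

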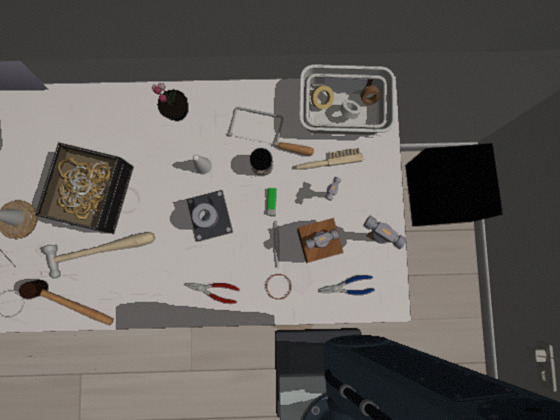

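View pics/a_wrist.png

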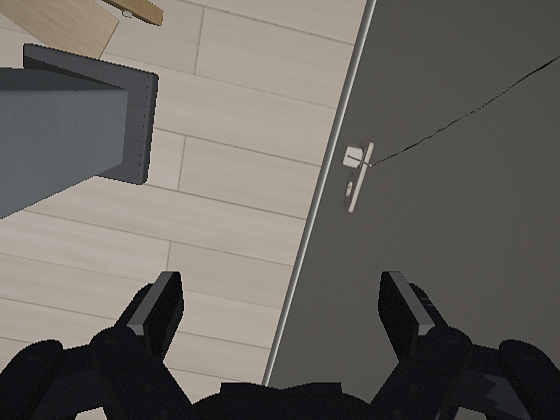

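The top view shows three hammers: (322,240) in the wooden block, (385,232) the largest, and (333,188) the smallest. The one in the block fits, being middle-sized. I'll confirm that with an enlarged crop and measure.

```bash
cat > h.py <<'E'
from rig import *
import numpy as np, cv2
from scipy.spatial.transform import Rotation as R
def P(n):
    c=camera_params(n); return c["intrinsics"]@c["world_to_cam"][:3]
def plane(n,uv,z,c=None):
    c=c or camera_params(n);T=c["world_to_cam"];r=T[:3,:3].T@np.linalg.inv(c["intrinsics"])@[uv[0],uv[1],1];o=-T[:3,:3].T@T[:3,3]
    return o+r*(z-o[2])/r[2]
def tri(pts):
    A=[]
    for Pm,(u,v) in pts: A+= [u*Pm[2]-Pm[0],v*Pm[2]-Pm[1]]
    X=np.linalg.svd(np.array(A))[2][-1];return X[:3]/X[3]
def proj(Pm,X):
    q=Pm@np.r_[X,1];return q[:2]/q[2]
E
python3 - <<'E'
from h import *
for n in ["scene","top"]:
    im=read_camera(n)
    if n=="top": c=im[170:280,170:420]
    else: c=im[130:320,170:380]
    cv2.imwrite(f"pics/b_{n}.png",cv2.resize(c,None,fx=3,fy=3,interpolation=cv2.INTER_CUBIC)[:,:,::-1])
    for l in ["hammer_head","ring_mouth","parking_block","bench_ring"]:
        for d in spot_point(l,n)[:4]: print(n,l,d["score"],d["point"])
E
```

```text
scene hammer_head 0.72 [317.1, 188.7]
scene hammer_head 0.66 [272.8, 186.9]
scene hammer_head 0.64 [333.6, 162.8]
scene ring_mouth 0.84 [217.3, 245.6]
scene parking_block 0.96 [311.3, 240.8]
scene bench_ring 0.68 [219.5, 293.8]
top hammer_head 0.87 [382.0, 233.2]
top hammer_head 0.56 [322.7, 236.6]
top hammer_head 0.48 [329.5, 193.2]
top ring_mouth 0.76 [200.8, 214.9]
top parking_block 0.9 [319.1, 240.9]
top parking_block 0.41 [346.0, 286.3]
top parking_block 0.39 [280.1, 286.5]
top bench_ring 0.91 [210.1, 221.7]
```

View pics/b_top.png

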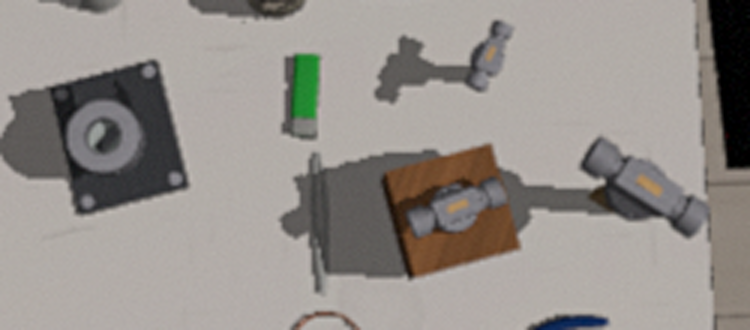

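View pics/b_scene.png

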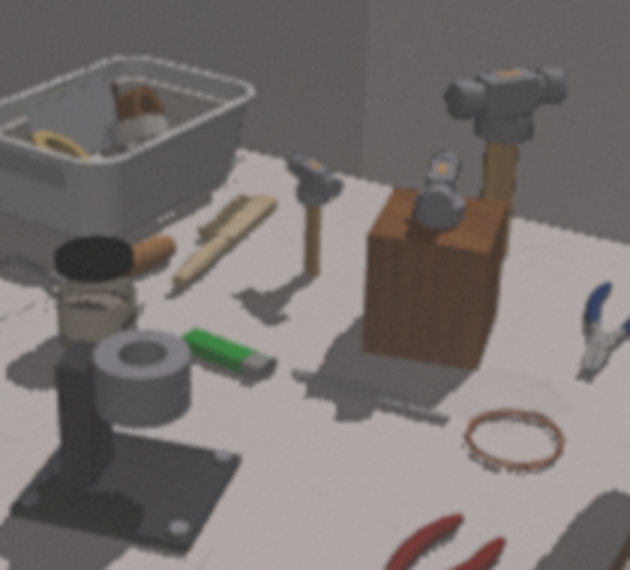

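Run:
```python
from h import *
S,T=P("scene"),P("top")
for l,a,b in [("head",(317.1,188.7),(322.7,236.6)),("ring",(217.3,245.6),(200.8,214.9))]:
    X=tri([(S,a),(T,b)]);print(l,X,proj(S,X)-a,proj(T,X)-b)
print(plane("top",(322.7,236.6),.128),plane("top",(200.8,214.9),.105),plane("scene",(317.1,188.7),.128),plane("scene",(217.3,245.6),.105))
```

```text
head [0.49596413 0.04528932 0.13189   ] [-1.01946745 -0.10581674] [0.4604966  1.02407435]
ring [0.55802454 0.33773869 0.11207362] [-1.31042572 -0.26760249] [0.59713732 0.99846261]
[0.4987078  0.04588772 0.128     ] [0.56143478 0.34046956 0.105     ] [0.4973453  0.03629799 0.128     ] [0.56264141 0.3276938  0.105     ]
```

The crop confirms it. The hammer in the block (top 323,239) has a middle-sized head, the one at (385,232) is larger and the one at (333,188) is smaller.

Run:
```python
from h import *
f=lambda u,v:(170+u/3-.33,170+v/3-.33)
a,b=plane("top",f(421,221),.128),plane("top",f(496,193),.128)
print("head",a,b,(a+b)/2,np.degrees(np.arctan2(*(b-a)[1::-1])))
print("headc",plane("top",f(460,207),.138))
print("ring",plane("top",f(103,137),.105))
print("base corners",[plane("top",f(*q),.008)[:2].round(4) for q in [(52,88),(157,61),(188,185),(80,213)]])
print("blk corners",[plane("top",f(*q),.1)[:2].round(4) for q in [(385,174),(490,145),(520,248),(412,277)]])
s=observe();M=R.from_quat(np.r_[s["tool_rot"][1:],s["tool_rot"][0]]).as_matrix();print(M)
c=camera_params("wrist")["world_to_cam"];o=-c[:3,:3].T@c[:3,3];print("cam in tool",M.T@(o-s["eef_pos"]), M.T@c[2,:3])
for t in ([.497,.043,.30],):print(M.T@(np.array(t)-s["eef_pos"])*1000)
```

```text
head [0.483442   0.07675983 0.128     ] [0.50414703 0.01624124 0.128     ] [0.49379451 0.04650054 0.128     ] -71.1128088769303
headc [0.49307916 0.04639479 0.138     ]
ring [0.56015267 0.3326298  0.105     ]
base corners [array([0.6182, 0.3951]), array([0.6404, 0.3007]), array([0.5277, 0.2742]), array([0.5053, 0.3701])]
blk corners [array([0.5243, 0.1029]), array([0.546 , 0.0158]), array([ 0.461 , -0.0051]), array([0.4398, 0.0836])]
[[ 9.73931541e-01  2.26842134e-01  7.51549193e-06]
 [ 2.26842134e-01 -9.73931538e-01 -6.84469558e-05]
 [-8.20707891e-06  6.83674793e-05 -9.99999998e-01]]
cam in tool [ 8.23786799e-02 -1.17528955e-04 -1.43378420e-01] [-3.19716955e-01 -5.28957954e-04  9.47512949e-01]
[ 493.80048204 -504.17411857  -68.72094064]
```

>>> servo_tool(
  commands=[
    [[85, 31, -31.5, -4.3, 0], [85, 31, -31.5, -4.3, 0], [85, 31, -31.5, -4.3, 0], [85, 31, -31.5, -4.3, 0], [85, 31, -31.5, -4.3, 0], [85, 31, -31.5, -4.3, 0], [85, 31, -31.5, -4.3, 0], [85, 31, -31.5, -4.3, 0], [85, 31, -31.5, -4.3, 0], [85, 31, -31.5, -4.3, 0], [85, 31, -31.5, -4.3, 0], [85, 31, -31.5, -4.3, 0]],
  ],
)

```text
time: 1.85
eef_pos: [0.4077, -0.1058, 0.2835]
tool_rot: [0.0, 0.993, 0.114, 0.001]
force: [0.1, -0.3, -0.0]
grip_width: 0.994
```

>>> servo_tool(
  commands=[
    [[85, 30.5, -31.5, -4.3, 0], [85, 30.5, -31.5, -4.3, 0], [85, 30.5, -31.5, -4.3, 0], [85, 30.5, -31.5, -4.3, 0], [85, 0, 0, 0, -8], [85, 0, 0, 0, -8], [85, 0, 0, 0, -8], [85, 0, 0, 0, -8], [85, 0, 0, 0, -8], [85, 0, 0, 0, -8], [85, 0, 0, 0, -8], [85, 0, 0, 0, -8]],
  ],
)

```text
time: 3.05
eef_pos: [0.4972, 0.0429, 0.3002]
tool_rot: [0.0, 0.78, 0.626, 0.0]
force: [0.2, 0.4, 0.7]
grip_width: 0.999
```

>>> servo_tool(
  commands=[
    [[85, 0, 0, 0, -8], [85, 0, 0, 0, -8], [85, 0, 0, 0, -8], [85, 0, 0, 0, -8], [85, 0, 0, 0, 0], [85, 0, 0, 0, 0], [85, 0, 0, 0, 0]],
  ],
)

```text
time: 3.75
eef_pos: [0.4973, 0.0429, 0.3001]
tool_rot: [0.0, 0.581, 0.814, 0.0]
force: [0.1, 0.3, -0.4]
grip_width: 0.996
```

```bash
cat >> h.py <<'E'
def tool(s=None):
    s=s or observe();M=R.from_quat(np.r_[s["tool_rot"][1:],s["tool_rot"][0]]).as_matrix();return s,M,np.degrees(np.arctan2(M[1,0],M[0,0]))
def save(n,name,crop=None,k=1):
    im=read_camera(n)
    if crop: im=im[crop[1]:crop[3],crop[0]:crop[2]]
    cv2.imwrite(f"pics/{name}.png",cv2.resize(im,None,fx=k,fy=k,interpolation=cv2.INTER_CUBIC)[:,:,::-1])
E
python3 - <<'E'
from h import *
s,M,th=tool();print(s["time"],s["eef_pos"],th,s["joint_pos"],s["force"],s["torque"])
c=camera_params("wrist");save("wrist","c_wrist");print(c)
for z in(.128,.14):print([proj(P("wrist"),np.array([.493,.0464,z]))])
E
```

```text
3.75 [0.49725257 0.04287461 0.30012264] 108.95306698036485 [-1.52265276e-01 -4.46924089e-02  1.70696174e+00  1.94544691e-06
  1.47921366e+00 -4.83058879e-01] [ 0.08623175  0.2595648  -0.38837687] [-0.00817727  0.04194221 -0.04351733]
{'intrinsics': array([[343.81328736,   0.        , 280.47248532],
       [  0.        , 343.81328736, 204.75244225],
       [  0.        ,   0.        ,   1.        ]]), 'world_to_cam': array([[ 9.45846491e-01,  3.24614030e-01,  3.84321238e-04,
        -4.84402632e-01],
       [ 3.07471634e-01, -8.96276105e-01,  3.19609665e-01,
        -1.78048521e-01],
       [ 1.04094239e-01, -3.02183512e-01, -9.47549215e-01,
         4.07807514e-01],
       [ 0.00000000e+00,  0.00000000e+00,  0.00000000e+00,
         1.00000000e+00]])}
[array([277.3041612 , 175.93604647])]
[array([277.19369316, 179.10767093])]
```

View pics/c_wrist.png

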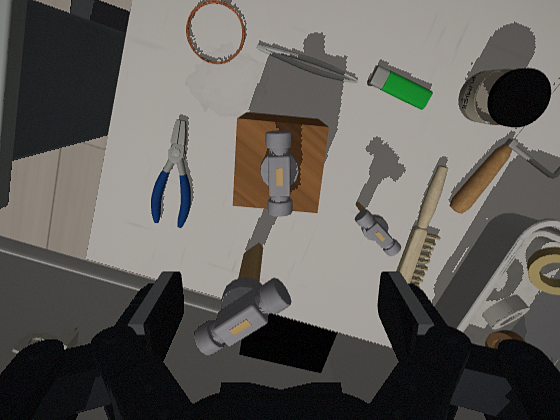

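Run:
```python
from h import *
save("wrist","d_wrist",(220,100,340,230),5)
for l in ["hammer_head","hammer"]:
  for d in spot_point(l,"wrist")[:4]: print(l,d["score"],d["point"])
for d in trace("hammer","wrist")[:4]:
  m=d["pixels"];ys,xs=np.nonzero(m);print(d["score"],d["point"],m.sum())
  if 250<d["point"][0]<310 and d["point"][1]<230:
    for r in range(ys.min(),ys.max()+1,4): q=xs[ys==r];print(r,q.min(),q.max(),(q.min()+q.max())/2)
```

```text
hammer_head 0.76 [276.9, 171.9]
hammer_head 0.76 [243.6, 316.8]
hammer 0.77 [358.9, 205.5]
hammer 0.68 [255.5, 248.5]
hammer 0.62 [277.7, 155.3]
hammer 0.17 [170.4, 176.7]
0.94 [376.1, 228.7] 1148
0.69 [275.9, 169.9] 2321
130 273 285 279.0
134 265 291 278.0
138 266 291 278.5
142 266 291 278.5
146 266 290 278.0
150 269 288 278.5
154 267 292 279.5
158 264 295 279.5
162 262 297 279.5
166 261 297 279.0
170 261 298 279.5
174 261 297 279.0
178 262 296 279.0
182 265 294 279.5
186 268 291 279.5
190 269 290 279.5
194 270 289 279.5
198 270 289 279.5
202 269 292 280.5
206 269 292 280.5
210 269 292 280.5
214 271 289 280.0
0.36 [303.7, 61.6] 1014
44 258 263 260.5
48 258 278 268.0
52 266 295 280.5
56 273 305 289.0
60 282 319 300.5
64 290 329 309.5
68 301 337 319.0
72 312 344 328.0
76 324 351 337.5
80 344 356 350.0
```

View pics/d_wrist.png

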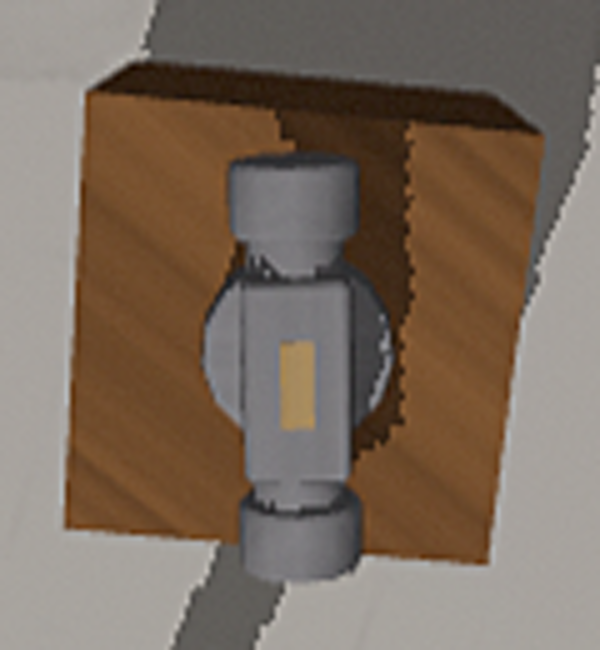

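Run:
```python
from h import *
s,M,th=tool()
X=plane("wrist",(279.0,176.6),.14)
a,b=plane("wrist",(278.2,138),.137),plane("wrist",(280.5,208),.137)
print(X,a,b,np.degrees(np.arctan2(*(a-b)[1::-1])),th,(a+b)/2)
print("shift",M.T@(np.r_[X[:2],.128]-s["eef_pos"])*1000)
```

```text
[0.4937788  0.04914923 0.14      ] [0.48196029 0.08130791 0.137     ] [0.50524618 0.02012362 0.137     ] 110.83612742074362 109.06638749763029 [0.49360323 0.05071577 0.137     ]
shift [  7.0524903   -1.2372877  172.09927996]
```

Run:
```python
from h import *
S,T,W=P("scene"),P("top"),P("wrist")
# large hammer head top wedge
f=lambda u,v:(170+u/3-.33,170+v/3-.33); g=lambda u,v:(170+u/3-.33,130+v/3-.33)
print(tri([(S,g(510,74)),(T,f(650,186)),(W,(241,327))]))
for e in [(285,290),(200,345)]: print(plane("wrist",e,.16),plane("wrist",e,.18))
```

```text
[ 0.50309216 -0.0965533   0.16925867]
[ 0.5335822  -0.04884007  0.16      ] [ 0.52911906 -0.0368688   0.18      ]
[ 0.47364142 -0.13713471  0.16      ] [ 0.47340722 -0.11893408  0.18      ]
```

>>> servo_tool(
  commands=[
    [[85, 7, -1.2, 30, -1.5], [85, 0, 0, 30, 0], [85, 0, 0, 30, 0], [85, 0, 0, 30, 0], [85, 0, 0, 20, 0], [85, 0, 0, 15, 0], [85, 0, 0, 10, 0], [85, 0, 0, 8, 0], [85, 0, 0, 5, 0], [85, 0, 0, 5, 0], [85, 0, 0, 0, 0], [85, 0, 0, 0, 0]],
  ],
  newtons=40,
)

```text
time: 5.2
eef_pos: [0.4941, 0.0491, 0.1175]
tool_rot: [0.0, 0.569, 0.822, 0.0]
force: [0.3, -0.6, -0.3]
grip_width: 0.993
```

Run:
```python
from h import *
s,M,th=tool();print(s["time"],s["eef_pos"],th,s["force"],s["torque"])
save("wrist","e_wrist")
```

```text
5.2 [0.49411872 0.04906305 0.11747717] 110.61083141884937 [ 0.26927993 -0.62947001 -0.255504  ] [ 0.01064913 -0.01611399 -0.00427031]
```

View pics/e_wrist.png

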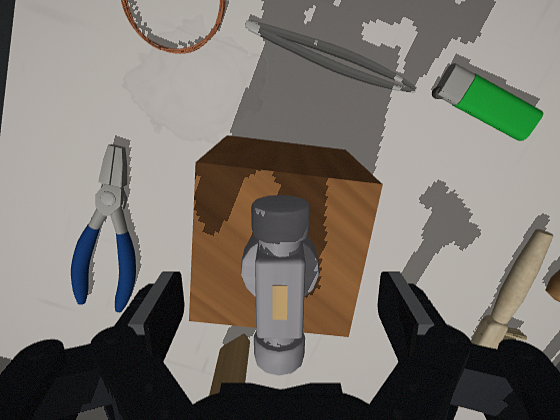

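The hammer head at (280,300) is centred between the fingers, whose inner edges are at columns 183 and 379. Closing.

>>> servo_tool(
  commands=[
    [[40, 0, 0, 0, 0], [30, 0, 0, 0, 0], [20, 0, 0, 0, 0], [10, 0, 0, 0, 0], [10, 0, 0, 0, 0], [10, 0, 0, 0, 0], [10, 0, 0, 0, 0], [10, 0, 0, 0, 0], [10, 0, 0, 0, 0]],
  ],
  newtons=50,
)

```text
time: 6.15
eef_pos: [0.494, 0.0491, 0.1173]
tool_rot: [0.0, 0.569, 0.822, 0.0]
force: [-1.2, 0.7, 3.8]
grip_width: 0.221
```

Run:
```python
from h import *
s,M,th=tool();print(s["time"],s["eef_pos"],th,s["force"],s["torque"],s["grip_width"]*85)
save("wrist","f_wrist")
```

```text
6.15 [0.49400113 0.04906059 0.1173166 ] 110.61089442376328 [-1.16427273  0.66770638  3.79239714] [-0.07003539  0.14458844 -0.02482057] 18.774334479798956
```

View pics/f_wrist.png

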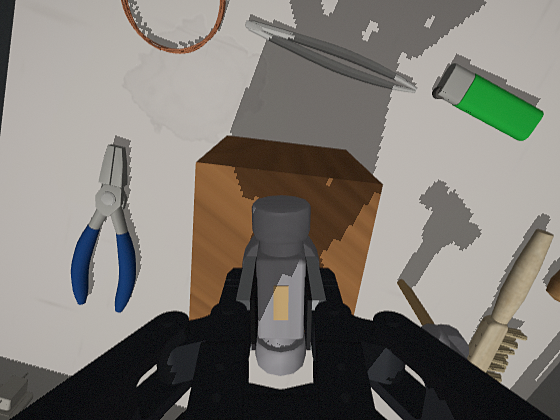

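>>> servo_tool(
  commands=[
    [[10, 0, 0, -3, 0], [10, 0, 0, -7, 0], [10, 0, 0, -15, 0], [10, 0, 0, -15, 0], [10, 0, 0, -15, 0], [10, 0, 0, -15, 0], [10, 0, 0, -20, 0], [10, 0, 0, -20, 0], [10, 0, 0, -20, 0], [10, 0, 0, -20, 0], [10, 0, 0, 0, 0], [10, 0, 0, 0, 0]],
  ],
)

```text
time: 7.4
eef_pos: [0.4936, 0.0492, 0.2667]
tool_rot: [-0.0, 0.569, 0.822, 0.0]
force: [-0.5, -0.6, -2.1]
grip_width: 0.224
```

Run:
```python
from h import *
s,M,th=tool();print(s["time"],s["eef_pos"],th,s["force"],s["torque"],s["grip_width"]*85)
save("wrist","g_wrist")
save("scene","g_scene")
```

```text
7.4 [0.49361158 0.04915301 0.26674827] 110.60989803877281 [-0.53819042 -0.57654722 -2.06749003] [-0.04406881  0.01211393 -0.03682076] 19.01111231128504
```

View pics/g_wrist.png

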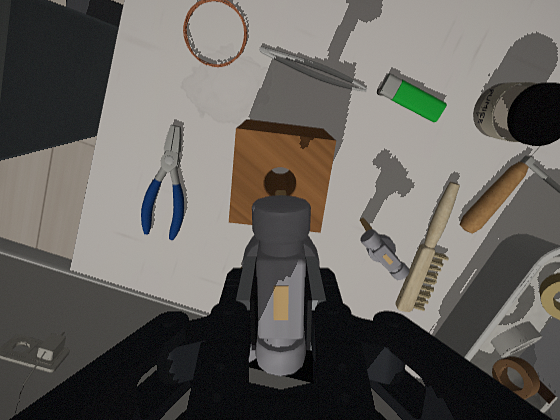

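View pics/g_scene.png

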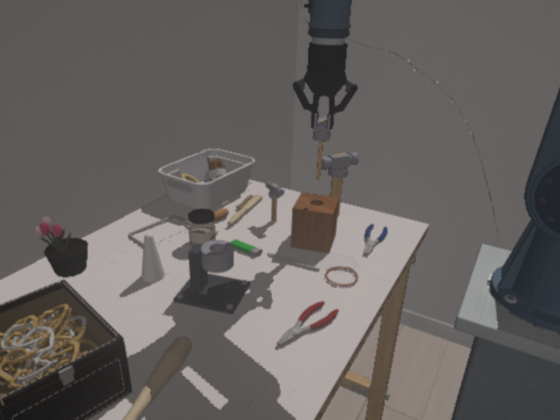

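>>> servo_tool(
  commands=[
    [[10, 10, 10, 0, 0], [10, 20, 20, 0, 0], [10, 25, 25, 0, 0], [10, 25, 25, 0, 0], [10, 25, 25, 0, 0], [10, 25, 25, 0, 0], [10, 18, 20, 0, 0], [10, 10, 10, 0, 0], [10, 2, 2, 0, 0], [10, 0, 0, 0, 0], [10, 0, 0, 0, 0]],
  ],
)

```text
time: 8.6
eef_pos: [0.5888, 0.255, 0.2669]
tool_rot: [-0.0, 0.57, 0.822, -0.0]
force: [-0.7, -0.1, -2.1]
grip_width: 0.223
```

Run:
```python
from h import *
s,M,th=tool();print(s["time"],s["eef_pos"],th,s["force"],s["torque"],s["grip_width"]*85)
q=proj(P("wrist"),np.array([.5605,.3325,.105]));print(q)
im=read_camera("wrist");cv2.imwrite("pics/h_wrist.png",im[:,:,::-1])
u,v=map(int,q);c=im[max(v-50,0):v+60,u-60:u+60];print(max(v-50,0),u-60)
cv2.imwrite("pics/h_crop.png",cv2.resize(cv2.convertScaleAbs(c,alpha=1.6),None,fx=5,fy=5,interpolation=cv2.INTER_CUBIC)[:,:,::-1])
for d in spot_point("ring_mouth","wrist")[:2]+spot_point("slot_centre","wrist")[:2]: print(d["score"],d["point"])
```

```text
8.6 [0.58880471 0.25497127 0.26685717] 110.5607840412267 [-0.72599446 -0.13287511 -2.10074049] [-0.04802152  0.00972907  0.01082896] 18.941852680356465
[281.36266432  88.67831025]
38 221
0.56 [283.9, 90.5]
```

View pics/h_wrist.png

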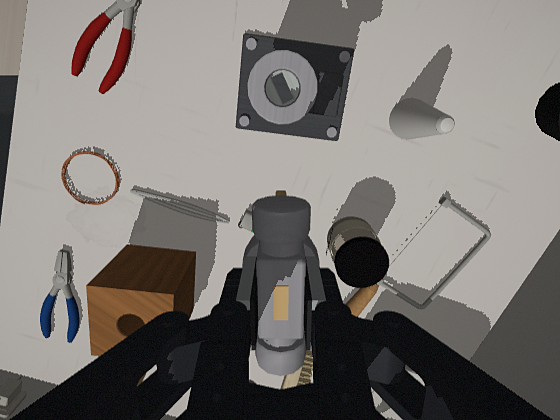

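View pics/h_crop.png

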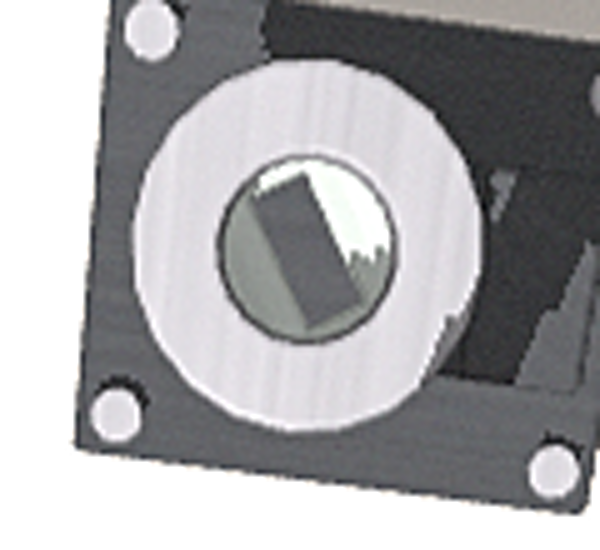

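Run:
```python
from h import *
s,M,th=tool();c=camera_params("wrist")
f=lambda p:(221+(p[0]+.5)/5-.5,38+(p[1]+.5)/5-.5)
A=[plane("wrist",f(p),.084,c) for p in [(305,172),(258,200),(308,328),(362,300)]]
for a,b in((0,3),(1,2),(1,0),(2,3)):
    d=A[a]-A[b];print(np.linalg.norm(d),np.degrees(np.arctan2(d[1],d[0])))
print("slot c",np.mean(A,0))
im=read_camera("wrist");g=cv2.cvtColor(im,cv2.COLOR_RGB2GRAY)
print("rim outer",plane("wrist",f(((133+484)/2,(58+432)/2)),.105,c),"bore rim",plane("wrist",f(((218+397)/2,(153+344)/2)),.105,c))
B=[plane("wrist",f(p),.008,c) for p in []]
print("wedge",plane("wrist",(280.5,302.5),.289,c)-s["eef_pos"], M.T@(plane("wrist",(280.5,302.5),.289,c)-s["eef_pos"]))
C=[plane("wrist",p,.008,c)[:2] for p in [(244,33),(355,41),(339,140),(236.5,127)]]
for a,b in((0,1),(3,2),(0,3),(1,2)):
    d=C[a]-C[b];print("base",np.linalg.norm(d),np.degrees(np.arctan2(d[1],d[0])))
```

```text
0.02404643885136796 136.07311211176983
0.023668899574416452 132.75243672596497
0.009588091182124302 -130.37215831835746
0.01094208282028251 -132.9989768048185
slot c [0.56154378 0.33358495 0.084     ]
rim outer [0.56113173 0.33435255 0.105     ] bore rim [0.56117034 0.3337721  0.105     ]
wedge [ 0.00048112 -0.00114613  0.02160149] [-1.24628594e-03  5.37481282e-05 -2.16012299e-02]
base 0.11822930956116072 -163.20156518682495
base 0.11947557887241482 -166.60193231405012
base 0.09824123860230556 103.55660828803074
base 0.10526752552252831 104.33768948441825
```

Run:
```python
from h import *
s,M,th=tool();W=P("wrist")
for x in(0,-.0012):
  for xx in (-.011,.011):
    p=s["eef_pos"]+M@np.array([x+xx,0,s["eef_pos"][2]-.1595]);print(p,proj(W,p), proj(P("scene"),p),proj(P("top"),p))
save("wrist","i_w",(250,170,310,230),8)
save("scene","i_s",(200,60,320,260),3)
```

```text
[0.59301477 0.24474452 0.15950146] [280.34183093 215.30945203] [228.89060586 199.04881378] [237.52848404 197.54310581]
[0.58529394 0.26534522 0.15949855] [280.33180636 188.13195371] [226.07539969 203.78201168] [228.74317871 201.02940446]
[0.5934359  0.24362084 0.15950162] [280.34236262 216.75090828] [229.04068653 198.79648359] [238.00708948 197.3531794 ]
[0.58571508 0.26422154 0.15949871] [280.33236706 189.6520667 ] [226.2321412  203.51848265] [229.22290949 200.83903148]
```

View pics/i_w.png

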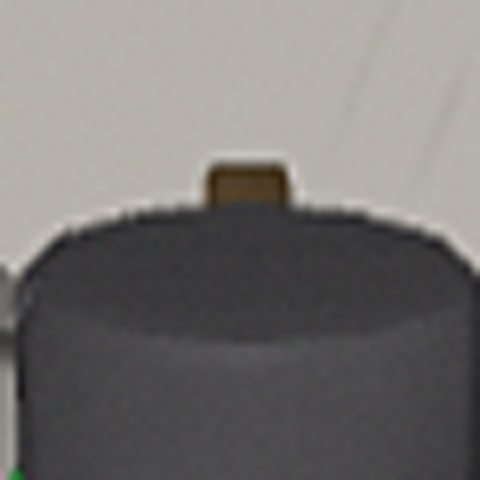

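View pics/i_s.png

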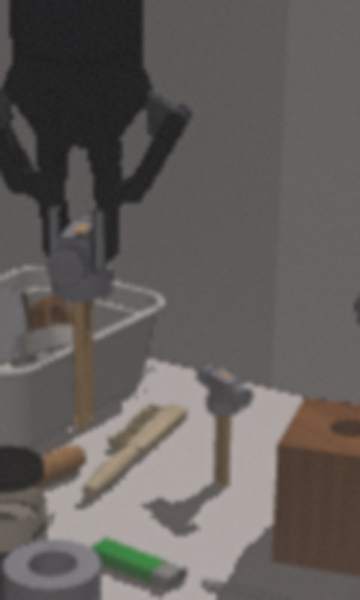

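>>> servo_tool(
  commands=[
    [[10, 10, 0.2, 0, 0], [10, 20, 0.4, 0, 0], [10, 24, 0.4, 0, 0], [10, 20, 0.4, 0, 0], [10, 9.8, 0, 0, 0], [10, 0, 0, 0, -4], [10, 0, 0, 0, -8], [10, 0, 0, 0, -8], [10, 0, 0, 0, -3.8], [10, 0, 0, 0, 0], [10, 0, 0, 0, 0]],
  ],
)

```text
time: 10.0
eef_pos: [0.5609, 0.3348, 0.2671]
tool_rot: [0.0, 0.388, 0.921, -0.0]
force: [0.0, -0.3, -2.3]
grip_width: 0.221
```

Run:
```python
from h import *
s,M,th=tool();print(s["time"],s["eef_pos"],th,s["joint_pos"],s["force"],s["torque"])
save("wrist","j_w",(190,100,370,280),4)
save("top","j_t",(150,150,270,260),5)
c=camera_params("wrist")
print(proj(P("wrist"),np.array([.5613,.3338,.105])),proj(P("top"),np.array([.5613,.3338,.105])))
```

```text
10.0 [0.56094424 0.33478497 0.26707213] 134.2922896449674 [ 3.56801095e-01  3.27155057e-01  1.35547787e+00 -8.19151650e-05
  1.45899362e+00 -4.16236050e-01] [ 0.04794058 -0.28741971 -2.3257578 ] [ 0.02764188 -0.00411998 -0.02525199]
[279.79429029 184.45215193] [203.52381203 214.8847996 ]
```

View pics/j_w.png

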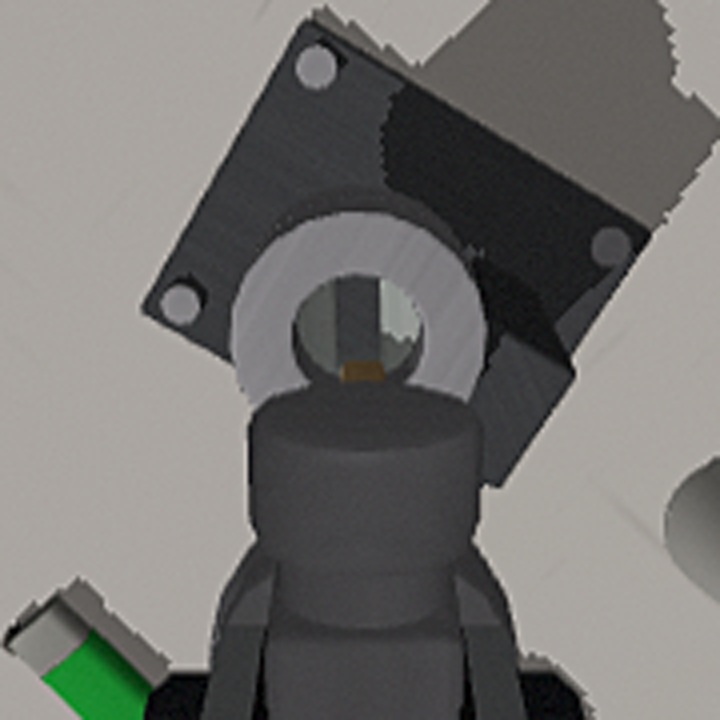

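View pics/j_t.png

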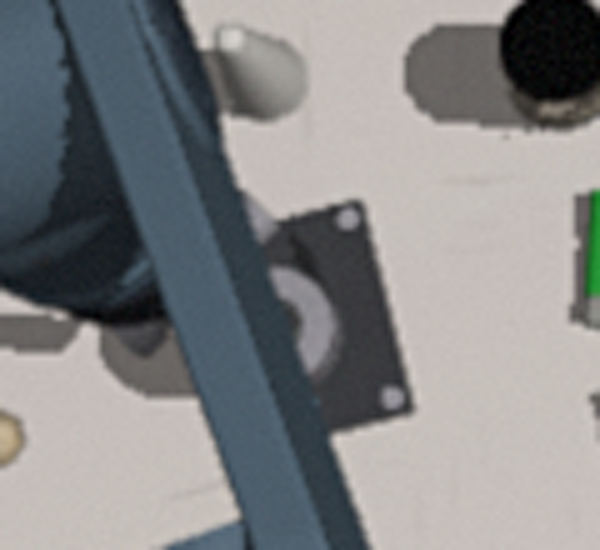

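Run:
```python
from h import *
s,M,th=tool()
f=lambda u,v:(190+(u+.5)/4-.5,100+(v+.5)/4-.5)
for n,p,z,o in[("bore far",(358,274),.105,15),("outer far",(360,210),.105,30),("slotmid",(357.5,330),.084,0)]:
    q=M.T@(plane("wrist",f(*p),z)-s["eef_pos"])*1000;print(n,q-[o,0,0])
q=M.T@(plane("wrist",f(363,362),.1595)-s["eef_pos"])*1000;print("foot",q-[10,0,0])
```

```text
bore far [ -0.62183598  -1.0588767  162.11811554]
outer far [ -1.08699653  -0.59280914 162.11724814]
slotmid [ -4.28660993  -1.27676188 183.11924351]
foot [-4.97987188e-01  6.37559518e-02  1.07618454e+02]
```

>>> servo_tool(
  commands=[
    [[10, -0.4, -1, 0, 0], [10, 0, 0, 10, 0], [10, 0, 0, 15, 0], [10, 0, 0, 15, 0], [10, 0, 0, 8, 0], [10, 0, 0, 4, 0], [10, 0, 0, 4, 0], [10, 0, 0, 4, 0], [10, 0, 0, 4, 0], [10, 0, 0, 2, 0], [10, 0, 0, 0, 0]],
  ],
)

```text
time: 11.2
eef_pos: [0.5604, 0.3338, 0.2009]
tool_rot: [-0.0, 0.387, 0.922, -0.0]
force: [-0.5, -1.0, -2.2]
grip_width: 0.225
```

Run:
```python
from h import *
s,M,th=tool();print(s["time"],s["eef_pos"],th,s["force"],s["torque"])
save("wrist","k_w",(190,100,370,280),4)
save("scene","k_s",(150,120,300,270),4)
```

```text
11.2 [0.560434   0.33379811 0.2008861 ] 134.40941826133349 [-0.5324511  -1.04972    -2.21908325] [-0.00957782  0.0168045  -0.06239559]
```

View pics/k_w.png

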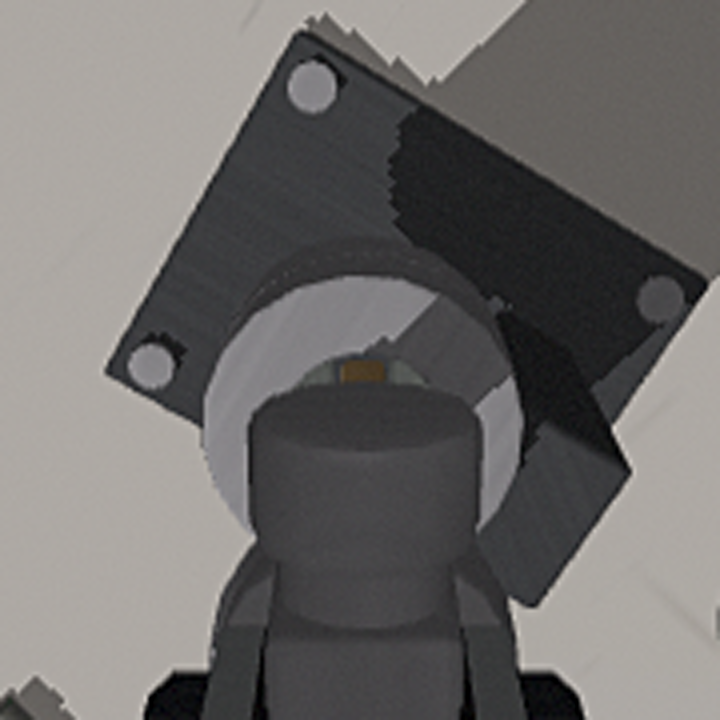

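View pics/k_s.png

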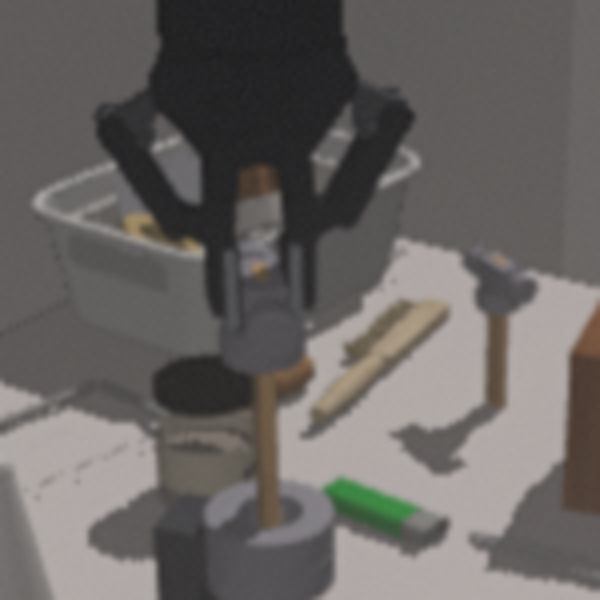

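The handle's end is in the bore, centred in both views, and touches nothing so far. I'll creep down, feeling for the plate.

>>> servo_tool(
  commands=[
    [[10, 0, 0, 2, 0], [10, 0, 0, 2, 0], [10, 0, 0, 2, 0], [10, 0, 0, 1, 0], [10, 0, 0, 1, 0], [10, 0, 0, 1, 0], [10, 0, 0, 1, 0], [10, 0, 0, 1, 0]],
  ],
)

```text
time: 12.1
eef_pos: [0.5605, 0.3338, 0.19]
tool_rot: [0.0, 0.387, 0.922, 0.0]
force: [-0.5, 0.5, -1.8]
grip_width: 0.22
```

>>> servo_tool(
  commands=[
    [[10, 0, 0, 1, 0], [10, 0, 0, 1, 0], [10, 0, 0, 1, 0]],
  ],
)

```text
time: 12.4
eef_pos: [0.5605, 0.3338, 0.187]
tool_rot: [0.0, 0.387, 0.922, -0.0]
force: [-0.3, -0.2, -1.9]
grip_width: 0.229
```

No force at foot z ≈ 0.080, which is 4 mm below the plate's top, so it's in the slot. Continuing in small steps.

>>> servo_tool(
  commands=[
    [[10, 0, 0, 1.5, 0], [10, 0, 0, 1.5, 0], [10, 0, 0, 2, 0], [10, 0, 0, 2, 0], [10, 0, 0, 2, 0]],
  ],
)

```text
time: 12.9
eef_pos: [0.5605, 0.3338, 0.1779]
tool_rot: [-0.0, 0.387, 0.922, -0.0]
force: [-0.2, 0.8, -1.9]
grip_width: 0.223
```

>>> servo_tool(
  commands=[
    [[10, 0, 0, 2, 0], [10, 0, 0, 2, 0], [10, 0, 0, 3, 0], [10, 0, 0, 3, 0], [10, 0, 0, 3, 0]],
  ],
)

```text
time: 13.4
eef_pos: [0.5604, 0.3338, 0.1648]
tool_rot: [-0.0, 0.387, 0.922, -0.0]
force: [0.0, -0.6, -1.9]
grip_width: 0.22
```

>>> servo_tool(
  commands=[
    [[10, 0, 0, 4, 0], [10, 0, 0, 4, 0], [10, 0, 0, 4, 0], [10, 0, 0, 4, 0], [10, 0, 0, 4, 0], [10, 0, 0, 0, 0]],
  ],
)

```text
time: 14.0
eef_pos: [0.56, 0.3336, 0.1442]
tool_rot: [-0.001, 0.387, 0.922, -0.0]
force: [-0.9, -0.4, -2.3]
grip_width: 0.226
```

>>> servo_tool(
  commands=[
    [[10, 0, 0, 3, 0], [10, 0, 0, 3, 0], [10, 0, 0, 3, 0], [10, 0, 0, 3, 0], [10, 0, 0, 2, 0], [10, 0, 0, 2, 0], [10, 0, 0, 1, 0], [10, 0, 0, 0, 0]],
  ],
)

```text
time: 14.8
eef_pos: [0.5604, 0.3338, 0.1279]
tool_rot: [-0.0, 0.387, 0.922, -0.0]
force: [-0.6, -0.8, -1.7]
grip_width: 0.221
```

>>> servo_tool(
  commands=[
    [[10, 0, 0, 0.7, 0], [10, 0, 0, 0.7, 0], [10, 0, 0, 0.7, 0], [10, 0, 0, 0.7, 0], [10, 0, 0, 0, 0]],
  ],
)

```text
time: 15.3
eef_pos: [0.5604, 0.3338, 0.1251]
tool_rot: [-0.0, 0.387, 0.922, -0.0]
force: [-0.2, 0.1, -1.0]
grip_width: 0.225
```

>>> servo_tool(
  commands=[
    [[10, 0, 0, 0.5, 0], [10, 0, 0, 0.5, 0], [10, 0, 0, 0.5, 0], [10, 0, 0, 0.5, 0], [10, 0, 0, 0, 0]],
  ],
)

```text
time: 15.8
eef_pos: [0.5604, 0.3338, 0.1232]
tool_rot: [-0.0, 0.387, 0.922, -0.0]
force: [0.2, 0.2, -2.3]
grip_width: 0.225
```

Run:
```python
from h import *
s,M,th=tool();print(s["time"],s["eef_pos"],th,s["force"],s["torque"])
```

```text
15.8 [0.5604328  0.33380035 0.12316391] 134.40989470609415 [ 0.17002647  0.16866216 -2.29537729] [-0.02622168 -0.01447105  0.02289647]
```

>>> servo_tool(
  commands=[
    [[10, 0, 0, 0.4, 0], [10, 0, 0, 0.3, 0], [10, 0, 0, 0.3, 0], [10, 0, 0, 0, 0]],
  ],
)

```text
time: 16.2
eef_pos: [0.5605, 0.3338, 0.1224]
tool_rot: [0.0, 0.387, 0.922, 0.0]
force: [-0.0, -0.5, -0.7]
grip_width: 0.224
```

>>> servo_tool(
  commands=[
    [[10, 0, 0, 0.3, 0], [10, 0, 0, 0.3, 0], [10, 0, 0, 0, 0]],
  ],
)

```text
time: 16.5
eef_pos: [0.5606, 0.3338, 0.1224]
tool_rot: [0.0, 0.387, 0.922, 0.0]
force: [-2.5, -1.8, 4.6]
grip_width: 0.22
```

The shoulder met the rim at the expected height (TCP 0.1224, about 7 N). Releasing gently.

>>> servo_tool(
  commands=[
    [[20, 0, 0, 0, 0], [22, 0, 0, 0, 0], [25, 0, 0, 0, 0], [30, 0, 0, 0, 0], [40, 0, 0, 0, 0], [60, 0, 0, 0, 0], [80, 0, 0, 0, 0], [80, 0, 0, 0, 0]],
  ],
  newtons=20,
)

```text
time: 17.3
eef_pos: [0.5605, 0.3339, 0.1216]
tool_rot: [0.0, 0.387, 0.922, -0.0]
force: [-0.0, -0.2, 0.5]
grip_width: 0.935
```

Run:
```python
from h import *
s,M,th=tool();print(s["time"],s["eef_pos"],th,s["force"],s["torque"],s["grip_width"])
save("wrist","l_w")
save("scene","l_s",(150,120,300,300),3)
```

```text
17.3 [0.56050382 0.33385735 0.12164984] 134.4105216591725 [-0.02393633 -0.21058103  0.52983097] [ 0.02080287 -0.06109582 -0.00689056] 0.9348256911197499
```

View pics/l_w.png

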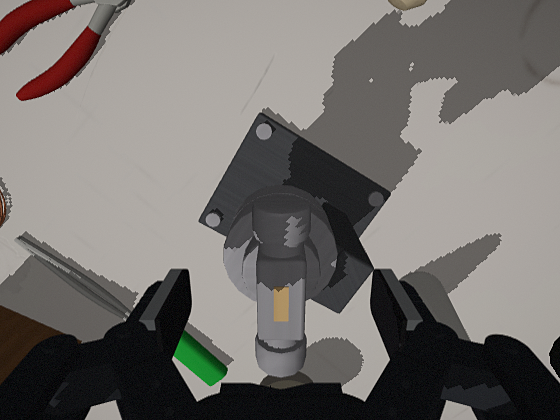

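View pics/l_s.png

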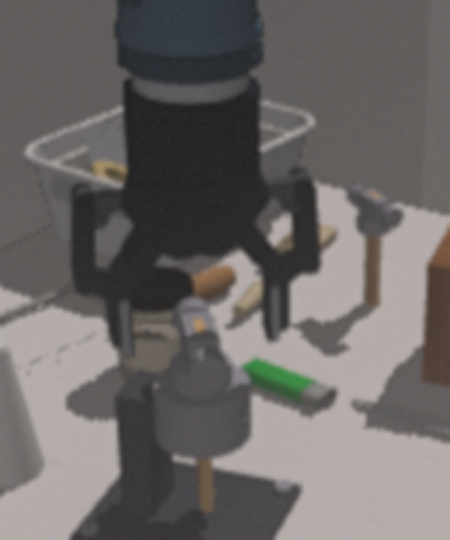

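Released, fingers clear. The head (281,300) sits on the rim, and the handle shows below the ring in the scene view. I'll rise straight up and check.

>>> servo_tool(
  commands=[
    [[80, 0, 0, -5, 0], [80, 0, 0, -15, 0], [80, 0, 0, -25, 0], [80, 0, 0, -25, 0], [80, 0, 0, -25, 0], [80, 0, 0, -20, 0], [80, 0, 0, -10, 0], [80, 0, 0, 0, 0], [80, 0, 0, 0, 0], [80, 0, 0, 0, 0]],
  ],
)

```text
time: 18.4
eef_pos: [0.5598, 0.3335, 0.2451]
tool_rot: [-0.001, 0.387, 0.922, -0.001]
force: [0.8, 0.4, -0.9]
grip_width: 0.936
```

Run:
```python
from h import *
s,M,th=tool();print(s["time"],s["eef_pos"],np.abs(s["dq"]).max(),s["force"])
save("wrist","m_w")
save("scene","m_s",(140,150,300,310),4)
print("head top if home",proj(P("wrist"),np.array([.5612,.3337,.145])),"1cm up",proj(P("wrist"),np.array([.5612,.3337,.155])), "scene foot",proj(P("scene"),np.array([.5612,.3337,.015])))
```

```text
18.4 [0.55976588 0.33353742 0.24507583] 0.005725746576116375 [ 0.79749895  0.35917927 -0.94797199]
head top if home [281.92136633 206.25904288] 1cm up [281.95194076 210.73698309] scene foot [217.41385855 287.58326489]
```

View pics/m_w.png

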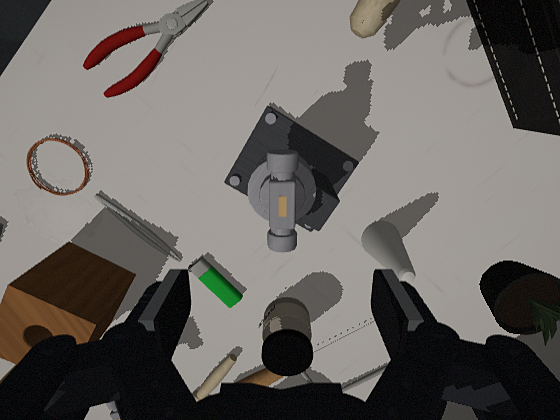

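View pics/m_s.png

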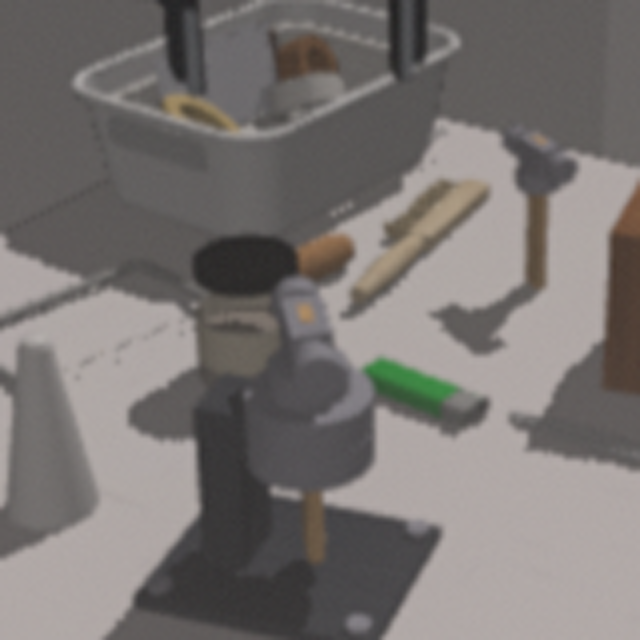

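The wrist view shows the wedge at (282.5,207), against (281.9,206.3) predicted for fully home and upright. The scene view shows the handle below the ring and the other things undisturbed. Handing in.

```bash
python3 -c "
from rig import *
print(hand_in())"
```

```text
the job is handed in; nothing more can be done
None
```

The hammer is put away in the bench ring and let go, and I handed the job in at about 18.5 s of the 72 s allowed. `hand_in` gives no verdict, so I'm going by my own checks.

**What I did:** I pinched the middle-sized hammer by its cheeks, about 9 mm above the suggested centre so the finger tips cleared the shoulder. I drew it straight up out of the block and carried it over the ring. I then lowered it in small steps until the shoulder met the rim with about 7 N, opened the fingers and rose clear.

**One difference from the task:** I did not turn the hammer to feel for the slot. The wrist camera could see it, about 134° from world x, so I turned the hammer to match before lowering it. The handle went past the plate with no rise in force at any reading, so no search was needed.

**Last checks:**
- **Position:** in the wrist view the head top was within about 1 pixel of where it should be when fully home and upright, and the contact height was as expected.
- **Slot:** the scene view shows the handle coming out below the ring.
- **Surroundings:** the robot is about 12 cm above its release height and touches nothing. The other things look undisturbed in the last pictures; I did not measure their positions.

**What disagreed:** in the first pictures the network's ring position differed by about 1 cm between the top and scene cameras. I used the wrist-camera measurement instead.

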